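Clamp the round blanks into the drilling jig

TASK

Get the round wooden blanks on the bench clamped in the three-notch jig, ready for drilling. For each blank swing a clamp lever up, push the blank fully home against both walls of that notch, one blank to a notch, and swing the lever down until its pad rests on the blank. Finish with every lever down, also over an empty notch, and leave the other things on the bench alone.

Things in the scene. Friction and masses are not known exactly. Their poses are not given: they have to be found in the camera images.
- jig: Fixed clamping jig on the bench: a 316 x 56 x 34 mm plywood beam carrying three 90-degree V notches of aluminium strip (walls 12 mm thick, 26 mm high) side by side at 100 mm pitch. Origin: bench level at the apex of the middle notch. Its -x axis points straight out of the open mouths, +x into the notches, +y towards the 'far' notch; each notch is 40 mm deep and 80 mm wide at its mouth.
- bay_near (a point): Notch at the end of the jig nearest the robot: the spot, at bench level, where the centre of a blank lies when it touches both walls of the notch (59 mm in front of the apex, axes as the jig's).
- lever_near (a joint): Hinged clamp lever of the 'near' notch, rad: 0 = down over an empty notch, about 0.045 = pad resting on a blank, 1.57 = straight up, 1.8 = stop. Stiff hinge, stays where left (2.5 N at the grip moves it). 165 mm long, from the hinge behind the notch out over its mouth; a 22 mm round pad under it, 89 mm from the hinge, is 18 mm above the bench at 0: no blank goes in under it.
- lever_near_grip (a point): Middle of the gripping part of that lever: black bar 16 mm wide (across, jig y) and 16 mm thick, 150 mm from the hinge and 15 mm from the lever's free end; 50 mm above the bench when the lever is down.
- lever_near_hinge (a point): Hinge axis of that lever (parallel to jig y), 50 mm above the bench, 30 mm behind the notch's apex; fixed to the jig.
- bay_mid (a point): Notch at the middle of the jig: the spot, at bench level, where the centre of a blank lies when it touches both walls of the notch (59 mm in front of the apex, axes as the jig's).
- lever_mid (a joint): Hinged clamp lever of the 'mid' notch, rad: 0 = down over an empty notch, about 0.045 = pad resting on a blank, 1.57 = straight up, 1.8 = stop. Stiff hinge, stays where left (2.5 N at the grip moves it). 165 mm long, from the hinge behind the notch out over its mouth; a 22 mm round pad under it, 89 mm from the hinge, is 18 mm above the bench at 0: no blank goes in under it.
- lever_mid_grip (a point): Middle of the gripping part of that lever: black bar 16 mm wide (across, jig y) and 16 mm thick, 150 mm from the hinge and 15 mm from the lever's free end; 50 mm above the bench when the lever is down.
- lever_mid_hinge (a point): Hinge axis of that lever (parallel to jig y), 50 mm above the bench, 30 mm behind the notch's apex; fixed to the jig.
- bay_far (a point): Notch at the end of the jig farthest from the robot: the spot, at bench level, where the centre of a blank lies when it touches both walls of the notch (59 mm in front of the apex, axes as the jig's).
- lever_far (a joint): Hinged clamp lever of the 'far' notch, rad: 0 = down over an empty notch, about 0.045 = pad resting on a blank, 1.57 = straight up, 1.8 = stop. Stiff hinge, stays where left (2.5 N at the grip moves it). 165 mm long, from the hinge behind the notch out over its mouth; a 22 mm round pad under it, 89 mm from the hinge, is 18 mm above the bench at 0: no blank goes in under it.
- lever_far_grip (a point): Middle of the gripping part of that lever: black bar 16 mm wide (across, jig y) and 16 mm thick, 150 mm from the hinge and 15 mm from the lever's free end; 50 mm above the bench when the lever is down.
- lever_far_hinge (a point): Hinge axis of that lever (parallel to jig y), 50 mm above the bench, 30 mm behind the notch's apex; fixed to the jig.
- blank1: Loose round wooden blank lying flat on the bench, diameter 84 mm, 22 mm thick, about 0.1 kg, too wide for most grippers. Origin: centre of its underside, z up. May be absent.
- blank2: Loose round wooden blank lying flat on the bench, diameter 84 mm, 22 mm thick, about 0.1 kg, too wide for most grippers. Origin: centre of its underside, z up. May be absent.
- blank3: Loose round wooden blank lying flat on the bench, diameter 84 mm, 22 mm thick, about 0.1 kg, too wide for most grippers. Origin: centre of its underside, z up. May be absent.
- mug: Terracotta-coloured mug, 84 mm wide and 95 mm high; not part of the job, leave alone. Origin: on its underside.
- tape: Yellow tape measure, 70 x 60 x 30 mm; not part of the job, leave alone. Origin: on its underside.
- driver: Screwdriver lying on the bench; not part of the job, leave alone. Origin: on its underside.
- offcut: Dark wood offcut, 80 x 40 x 20 mm; not part of the job, leave alone. Origin: on its underside.
- glue: White bottle, 52 mm wide and 130 mm high; not part of the job, leave alone. Origin: on its underside.
- square: Try square: 20 x 90 x 14 mm dark stock at the origin with a 130 mm steel blade along its x; not part of the job, leave alone. Origin: on its underside.
Things that resemble listed ones, but are neither listed nor needed, are in the scene too. Leave any turquoise look-alike of the blank3 alone. What is shaped like the blank1 but purple is not meant.

How it is judged:
At the end, for the whole second after the job is handed in: Every blank present lies flat on the bench with its centre within 6 mm of a notch's home spot, at rest, and all three levers are down (below 0.075 rad; pad on the blank reads about 0.045) ((horizontal distance between blank1 and bay_near below 0.006 m or horizontal distance between blank1 and bay_mid below 0.006 m or horizontal distance between blank1 and bay_far below 0.006 m) and (horizontal distance between blank2 and bay_near below 0.006 m or horizontal distance between blank2 and bay_mid below 0.006 m or horizontal distance between blank2 and bay_far below 0.006 m) and (horizontal distance between blank3 and bay_near below 0.006 m or horizontal distance between blank3 and bay_mid below 0.006 m or horizontal distance between blank3 and bay_far below 0.006 m) and height (world z) of each of blank1, blank2, blank3 below 0.008 m and angle between each of blank1, blank2, blank3's own z axis and vertical below 0.1 rad and linear speed of each of blank1, blank2, blank3 below 0.02 m/s and value of joint each of lever_near, lever_mid, lever_far below 0.075 rad); the robot touches nothing.
It fails at once if a bystander is pushed more than 40 mm away or knocked over (distance of any of mug, tape, driver, offcut, glue, square from where it was at the start of the episode above 0.04 m or angle between any of mug, glue's own z axis and vertical above 0.7 rad).
Of blank1, blank2, blank3 only 2 to 3 are there at a start; the rules pass over those that are not, and their reading is None.
At some moment in a run one of blank1, blank2, blank3 may be knocked a few centimetres aside while the robot is not near it.
Once in a run the grip may slacken for a moment while it holds something.
It also fails if it takes over 210 s, if anything falls off the work surface, if the arm or the gripper's body presses on something with over 40 N, if the wrist force passes 120 N, or if a joint passes its speed limit or range.

ROBOT

A 7-joint arm with a two-finger parallel gripper is mounted at the origin on the work surface. World frame = base frame: x ahead of the robot, y to its left, z up, the work surface at z = 0. Lengths are in m, angles in rad, forces in N, time in s.
With the tool pointing down it reaches from about 0.425 to 0.875 m from the base axis. Payload 4.7 kg.
Tool frame: the origin (TCP) lies on the centre line of the jaws, within the pads' length; the fingertips stand 17 mm ahead of it and the grasp point (between the pads) lies 2 mm behind it; z points along the fingers, y is the line along which they close (so a half turn about z gives the same grasp; the last joint's range is limited). The gripper opens to 85 mm and grips with 20 to 120 N. Pads are 22 mm wide; open, the fingers measure 114 mm over their backs; the gripper's body (76 mm by 85 mm) begins 54 mm behind the grasp point. The pads swing forward as they close: fully open they stand 13 mm farther back than shut.
Start: joints at [1.317, 0.321, -0.07, 1.45, 0.023, 1.371, -0.057], TCP at [0.172, -0.627, 0.248] pointing down, gripper open.
Joint ranges: [-2.86, 2.86], [-0.3, 2.09], [-1.38, 1.24], [0.06, 2.45], [-1.56, 4.7], [0.09, 2.05], [-2.69, 2.69]. Speed limits (rad/s): [2.57, 2.57, 3.14, 3.14, 3.14, 3.14, 3.14].

INTERFACE

Orientations are given as a 3x3 rotation matrix whose columns are the frame's x, y, z axes.
In Python, from workcell import manip gives the robot as it stands.
- The arm moves only by the tool carry_out, never from a script. Its argument "motion" is a list of rows, each a list of 3 entries, a list of its own where there are three numbers: the turn, a rotation vector about the world's x, y, z in rad, then the shift along the world's x, y, z in m, then the opening, from 0 (shut) to 1 (fully open). In form: [[[wx, wy, wz], [dx, dy, dz], grip], ...]. A call has exactly 5 rows; each row is the pose to reach, as a shift and turn from the pose commanded when the call began; what a row does not reach only later rows make up. A row lasts 1/12 s, in which the tool goes at most 41.7 mm and 7.16 degrees, less where a joint would pass 70% of its speed; a pose out of reach is approached as far as the arm can. A call with a gripper value outside its range is refused whole. The fingers move at their own pace and stop on an object; "newtons" is the grip in N (left out, the last holds). Time passes only in rows, so rows that repeat a pose let the fingers close, or fill a call up. It gives the time, the measured TCP pose, the force, the opening and the grip force at its end, in the units of the state.
- manip.sense(): the state, without advancing time (a new reading comes with each control period).
- manip.grab_frame(name): name is "scene" or "top" or "wrist"; returns the picture (400x640x3 uint8, red, green, blue); there is no depth.
- manip.camera_model(name): a dict with "camera_matrix" (3x3 intrinsics, pixels), "rvec" (rotation vector, rad) and "tvec" (3), from world to camera coordinates, as OpenCV has them; the wrist camera has in their place "hand_eye" (4x4, takes a point from camera to tool coordinates, whose origin is the TCP and whose axes are the flange's). Camera axes: x right, y down, z forward; pixel columns grow to the right and rows downward; lengths in m; the calibration is good to about 2 mm. A picture is of the moment at which its call begins: read the wrist's pose just before it. camera_model takes no time and is no camera call.
- manip.close_job(): hands the job in; it is judged then, once.
Trained networks look in the newest picture that a camera, given by its name, has taken for a name from the list of things; names that differ only in an ending like _2 or _b are one class to them, and where a whole thing is asked for, a point or a joint stands for the part that bears it (a point fixed in the world has none). Each returns a list of dicts, best first, with "conf" (0 to 1); they miss things now and then, are a little off and sometimes report something else, mostly with a low value. They report only what shows in the picture. A call takes as long as a camera call. They do not tell look-alikes from the thing itself.
- manip.search_frame(target, camera): "location" ([column, row] in pixels, amid what is visible of it).
- manip.silhouettes(target, camera): "mask" (400x640 bool, what is visible of it) and "location" ([column, row] in pixels, amid what is visible of it).
- manip.spot_point(target, camera): "location" ([column, row] in pixels: a listed point, or the origin of a listed thing).
The state is a dict: "time_s": time; "qpos": joint angles; "joint_velocities": joint speeds; "joint_torque": joint torques, N m; "eef_pos": TCP position; "orientation": TCP orientation; "wrist_force": force on the tool from outside, world axes, zero at the start; "wrist_torque": the same for the moment, N m; "gripper_width": finger opening in m; "grip_force": force on a finger pad.
Only numpy, scipy, OpenCV 4.12 (cv2) and the standard library are available. Lean on these libraries where they do the work, as an engineer would, in place of code of your own. Each camera call takes 0.05 s, during which the arm holds its last target. There are 200 camera calls.

## Working session

There is one attempt and no reset: what is moved stays moved. The work goes in short steps, Python scripts to look and compute and a tool call to move; the robot and the scene stay as the last step left them, time stands still between calls to the robot, and variables do not carry over. Pictures are saved under pics/ and viewed, at most 14 in all, crops included, and the job is handed in when it is done.

Besides the shell and the picture viewer there is one more tool, called after "Emit:" in YAML: its name, and indented under it one key for each argument. carry_out: Moves the arm, as the interface text tells. Its arguments: {"type":"object","properties":{"motion":{"type":"array"},"newtons":{"type":"number"}},"required":["motion"]}

```bash
mkdir -p pics; cat > h.py <<'E'
import numpy as np, cv2
from workcell import manip
def cam(n):
    m=manip.camera_model(n); K=np.array(m["camera_matrix"],float)
    if n!="wrist":
        R=cv2.Rodrigues(np.array(m["rvec"],float))[0]; t=np.array(m["tvec"],float).ravel()
        return K,R,t
    s=manip.sense(); T=np.eye(4); T[:3,:3]=s["orientation"]; T[:3,3]=s["eef_pos"]
    W=np.linalg.inv(T@np.array(m["hand_eye"])); return K,W[:3,:3],W[:3,3]
def ray(n,px,z,c=None):
    K,R,t=c or cam(n); d=R.T@np.linalg.inv(K)@np.array([px[0],px[1],1.]); o=-R.T@t
    return o+d*(z-o[2])/d[2]
def proj(n,P,c=None):
    K,R,t=c or cam(n); q=K@(R@np.array(P,float)+t); return q[:2]/q[2]
def save(n,name):
    f=manip.grab_frame(n); cv2.imwrite("pics/"+name,np.ascontiguousarray(f[:,:,::-1])); return f
E
python3 - <<'E'
from h import *
save("scene","s0.png"); save("top","t0.png")
s=manip.sense(); print(s)
for n in("scene","top"):
    K,R,t=cam(n); print(n,-R.T@t,K[0,0])
for t in ["blank1","jig","lever_near_grip","lever_mid_grip","lever_far_grip","lever_near_hinge","lever_mid_hinge","lever_far_hinge","bay_near","bay_mid","bay_far"]:
    for n in ("top","scene"):
        z=.022 if 'blank' in t else .05 if 'lever' in t else 0
        print(t,n,[(np.round(d["location"]),round(d["conf"],2),np.round(ray(n,d["location"],z)[:2],3)) for d in manip.spot_point(t,n)])
E
```

```text
{'time_s': 0.1, 'qpos': array([ 1.31711816,  0.32172012, -0.0700551 ,  1.45156011,  0.0225598 ,
        1.37077319, -0.05692097]), 'joint_velocities': array([ 0.00038742, -0.00116898, -0.00057438, -0.00139297,  0.00021799,
       -0.00126137, -0.0009833 ]), 'joint_torque': array([ 3.22927444e-04, -4.94879115e+01, -3.83754959e-01, -3.15212417e+01,
        1.29019117e-02,  7.41384050e-03,  5.57416342e-06]), 'eef_pos': array([ 0.1718163 , -0.62641769,  0.24734769]), 'orientation': array([[ 9.64368829e-01,  2.64560972e-01, -5.03269906e-04],
       [ 2.64561443e-01, -9.64367508e-01,  1.59761127e-03],
       [-6.26715551e-05, -1.67383232e-03, -9.99998597e-01]]), 'wrist_force': array([-0.22694954,  0.19559956, -0.39594736]), 'wrist_torque': array([0.04036486, 0.05106203, 0.01647267]), 'grip_force': 0.0, 'gripper_width': 0.0856135793691784}
scene [ 1.28744696 -0.51427938  0.75111819] 423.3903634408629
top [0.34521901 0.06494673 1.28039001] 483.16637845256696
blank1 top [(array([273., 206.]), 0.9, array([0.548, 0.161])), (array([318., 248.]), 0.65, array([0.441, 0.038])), (array([271., 161.])
[... 1533 characters left out ...]
]))]
lever_far_hinge scene [(array([219., 268.]), 0.81, array([ 0.639, -0.268])), (array([214., 254.]), 0.73, array([ 0.591, -0.257]))]
bay_near top [(array([394., 254.]), 0.88, array([ 0.431, -0.165])), (array([332., 120.]), 0.65, array([0.797, 0.008]))]
bay_near scene [(array([220., 224.]), 0.68, array([ 0.448, -0.174]))]
bay_mid top [(array([393., 214.]), 0.81, array([ 0.538, -0.162]))]
bay_mid scene [(array([238., 241.]), 0.94, array([ 0.535, -0.168])), (array([392., 243.]), 0.58, array([0.775, 0.153]))]
bay_far top [(array([400., 176.]), 0.9, array([ 0.644, -0.18 ])), (array([278., 120.]), 0.28, array([0.791, 0.158]))]
bay_far scene [(array([257., 267.]), 0.81, array([ 0.644, -0.175]))]
```

View pics/s0.png

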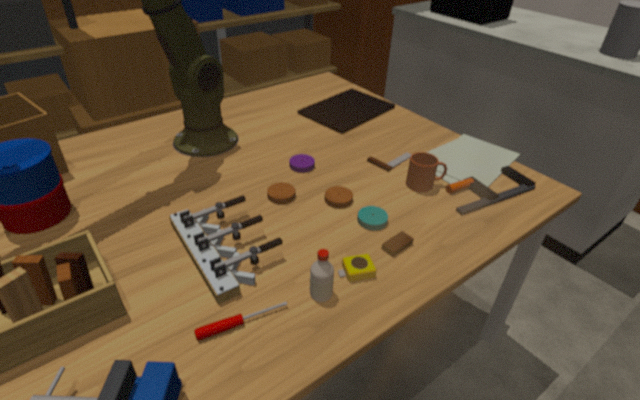

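View pics/t0.png

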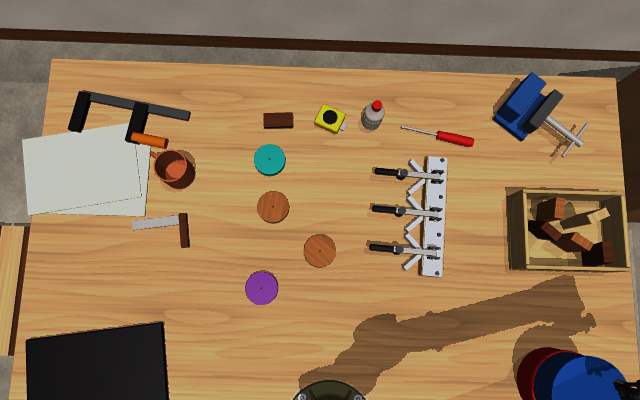

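The wooden blanks are at top (273,206) and (319,250). The look-alikes are turquoise (269,159) and purple (261,288). So two blanks are present; I'll confirm with a crop and fit the jig.

```bash
python3 - <<'E'
from h import *
from scipy.optimize import least_squares
C={n:cam(n) for n in("top","scene")}
f=save("top","t1.png"); g=save("scene","s1.png")
cv2.imwrite("pics/crop.png",cv2.resize(np.ascontiguousarray(f[130:310,230:450,::-1]),None,fx=3.6,fy=3.3,interpolation=cv2.INTER_CUBIC))
L={}
for i,k in enumerate(("near","mid","far")):
    y=(i-1)*.1
    L[f"lever_{k}_hinge"]=(.03,y,.05); L[f"lever_{k}_grip"]=(-.12,y,.05); L[f"bay_{k}"]=(-.059,y,0)
obs=[]
for k,P in L.items():
    for n in C:
        d=manip.spot_point(k,n)
        if d: obs.append((k,n,P,d[0]["location"]))
def w(p,P): 
    c,s=np.cos(p[2]),np.sin(p[2]); return np.array([p[0]+c*P[0]-s*P[1],p[1]+s*P[0]+c*P[1],P[2]])
r=lambda p:np.concatenate([proj(n,w(p,P),C[n])-l for k,n,P,l in obs])
s=least_squares(r,[.536,-.23,-1.62],loss="soft_l1"); print(s.x,np.degrees(s.x[2]))
for (k,n,P,l),e in zip(obs,s.fun.reshape(-1,2)*0+r(s.x).reshape(-1,2)): print(k,n,e.round(1))
for k,P in L.items(): print(k,w(s.x,P).round(4))
for k in("near","mid","far"):
    l=[o[3] for o in obs if o[0]==f"lever_{k}_grip"]
    Ps=[C[n][0]@np.c_[C[n][1],C[n][2]] for n in C]
    X=cv2.triangulatePoints(Ps[0],Ps[1],np.array(l[0],float),np.array(l[1],float)).ravel(); print(k,"grip tri",(X[:3]/X[3]).round(3))
# blanks by mask centroid
for n,fr in(("top",f),("scene",g)):
    for d in manip.silhouettes("blank1",n):
        m=d["mask"]; ys,xs=np.nonzero(m); print(n,len(xs),round(d["conf"],2),np.round([xs.mean(),ys.mean()],1),fr[m].mean(0).round(),ray(n,[xs.mean(),ys.mean()],.018 if n=="top" else .014,C[n])[:2].round(4))
E
```

```text
[ 0.53409867 -0.23343496 -1.62107052] -92.88049880748468
lever_near_hinge top [0.  0.8]
lever_near_hinge scene [ 2.4 -1.2]
lever_near_grip top [0.2 3.9]
lever_near_grip scene [ 2. -1.]
bay_near top [ 2.1 -3.3]
bay_near scene [ 2.5 -0.9]
lever_mid_hinge top [ 0.2 -3.6]
lever_mid_hinge scene [0.4 1.2]
lever_mid_grip top [1.3 1.9]
lever_mid_grip scene [1.2 1.8]
bay_mid top [2.1 1.4]
bay_mid scene [-2.3 -0.1]
lever_far_hinge top [-0.4 -2.1]
lever_far_hinge scene [ 0.4 -0.5]
lever_far_grip top [ 1.8 -0.6]
lever_far_grip scene [ 0.5 -1.7]
bay_far scene [-2.5 -0.4]
lever_near_hinge [ 0.4327 -0.2584  0.05  ]
lever_near_grip [ 0.4403 -0.1086  0.05  ]
bay_near [ 0.4372 -0.1695  0.    ]
lever_mid_hinge [ 0.5326 -0.2634  0.05  ]
lever_mid_grip [ 0.5401 -0.1136  0.05  ]
bay_mid [ 0.5371 -0.1745  0.    ]
lever_far_hinge [ 0.6325 -0.2684  0.05  ]
lever_far_grip [ 0.64   -0.1186  0.05  ]
bay_far [ 0.6369 -0.1795  0.    ]
near grip tri [ 0.448 -0.112  0.053]
mid grip tri [ 0.542 -0.112  0.057]
far grip tri [ 0.639 -0.117  0.043]
top 821 0.9 [272.8 206.6] [152.  84.  42.] [0.5456 0.1607]
top 814 0.65 [319.5 250.7] [157.  87.  43.] [0.4329 0.0344]
top 759 0.62 [269.5 159.8] [ 23. 147. 139.] [0.6726 0.1748]
top 876 0.62 [261.2 287.9] [125.  57. 149.] [0.3334 0.1817]
top 4484 0.46 [422.1 215. ] [140. 138. 138.] [ 0.5347 -0.2354]
scene 521 0.81 [337.8 196.4] [114.  74.  37.] [0.5496 0.1557]
scene 403 0.75 [301.2 162.4] [93. 51. 93.] [0.3377 0.1769]
scene 635 0.71 [372.1 217.3] [ 70. 109.  95.] [0.6781 0.1712]
scene 529 0.66 [280.7 192.3] [114.  74.  38.] [0.4369 0.0308]
```

View pics/crop.png

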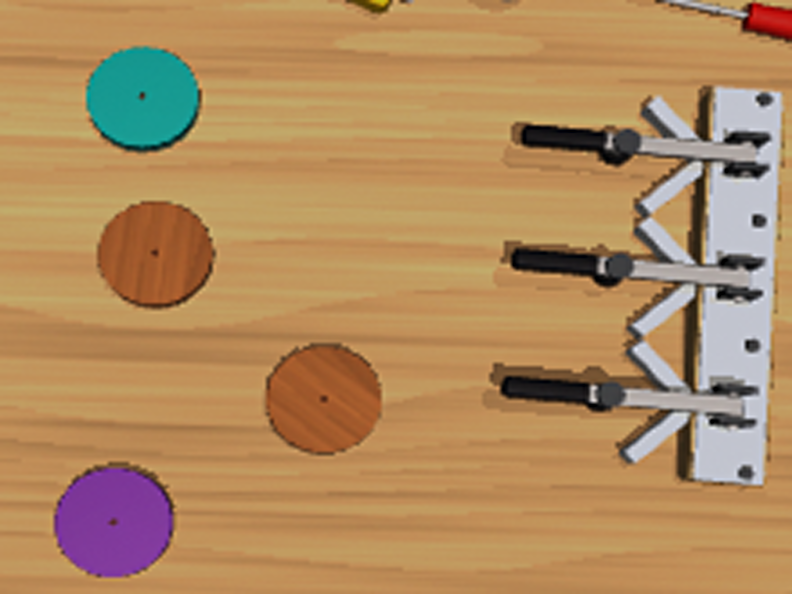

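The crop shows plain brown wood grain at (155,253) and (323,399), which are the two blanks. The turquoise and purple discs are the decoys. B is at (.548,.158) and A at (.435,.033). I'll send A to the near notch and B to the mid notch, starting with lever_near.

Emit:
carry_out:
  motion:
    - [[0,0,0.12],[0.018,0.035,0],1]
    - [[0,0,0.24],[0.036,0.07,0],1]
    - [[0,0,0.36],[0.054,0.105,0],1]
    - [[0,0,0.48],[0.072,0.14,0],1]
    - [[0,0,0.6],[0.09,0.175,0],1]

```text
time_s: 2.72
eef_pos: [0.2626, -0.4501, 0.2484]
orientation: [[0.642, 0.767, 0.0], [0.767, -0.642, -0.0], [-0.0, 0.0, -1.0]]
wrist_force: [1.3, -0.2, 0.9]
gripper_width: 0.0854
grip_force: 0.0
```

Emit:
carry_out:
  motion:
    - [[0,0,0.12],[0.018,0.035,0],0.6]
    - [[0,0,0.24],[0.036,0.07,0],0.6]
    - [[0,0,0.36],[0.054,0.105,0],0.6]
    - [[0,0,0.48],[0.072,0.14,0],0.6]
    - [[0,0,0.6],[0.09,0.175,0],0.6]

```text
time_s: 3.13
eef_pos: [0.3525, -0.2751, 0.2487]
orientation: [[0.097, 0.995, 0.0], [0.995, -0.097, -0.001], [-0.001, 0.001, -1.0]]
wrist_force: [-0.0, -0.7, -0.3]
gripper_width: 0.0515
grip_force: 0.0
```

Emit:
carry_out:
  motion:
    - [[0,0,0.05],[0.018,0.035,0],0.6]
    - [[0,0,0.05],[0.036,0.07,-0.02],0.6]
    - [[0,0,0.05],[0.054,0.105,-0.04],0.6]
    - [[0,0,0.05],[0.072,0.14,-0.06],0.6]
    - [[0,0,0.05],[0.088,0.168,-0.08],0.6]

```text
time_s: 3.55
eef_pos: [0.4394, -0.1099, 0.1705]
orientation: [[0.053, 0.999, 0.002], [0.999, -0.053, -0.002], [-0.002, 0.002, -1.0]]
wrist_force: [1.6, -0.2, -0.3]
gripper_width: 0.0514
grip_force: 0.0
```

```bash
python3 - <<'E'
from h import *
c=cam("wrist"); f=save("wrist","w0.png")
for k in ["lever_near_grip","lever_mid_grip","lever_near_hinge","bay_near"]:
    print(k,[(np.round(d["location"]),round(d["conf"],2),ray("wrist",d["location"],.05 if "lev" in k else 0,c)[:2].round(4)) for d in manip.spot_point(k,"wrist")])
print(proj("wrist",(.4403,-.1086,.05),c),proj("wrist",(.4327,-.2584,.05),c),proj("wrist",(.4372,-.1695,0),c))
E
```

```text
lever_near_grip [(array([327., 191.]), 0.59, array([ 0.4456, -0.1048]))]
lever_mid_grip [(array([445., 193.]), 0.67, array([ 0.545 , -0.1119]))]
lever_near_hinge [(array([323., 340.]), 0.75, array([ 0.4351, -0.2546]))]
bay_near [(array([321., 234.]), 0.68, array([ 0.4378, -0.1638]))]
[320.70559847 195.9203012 ] [320.86486924 343.8513653 ] [320.43223413 239.20581273]
```

View pics/w0.png

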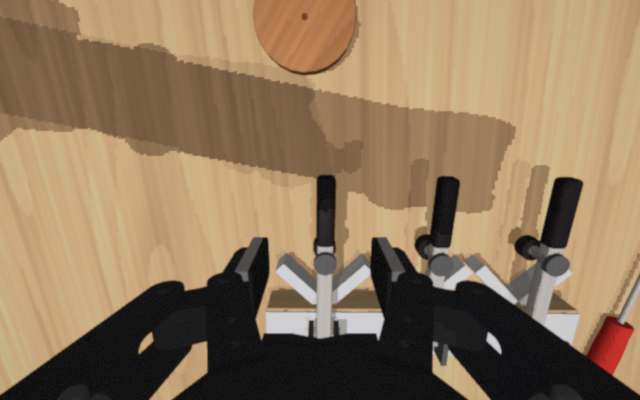

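The wrist view shows the near lever bar at column 326, rows 177–240, about 4 mm off the model in x. I'll correct for that, descend and grip.

Emit:
carry_out:
  motion:
    - [[0,0,0],[0.004,0.003,-0.03],0.6]
    - [[0,0,0],[0.004,0.003,-0.06],0.6]
    - [[0,0,0],[0.004,0.003,-0.09],0.6]
    - [[0,0,0],[0.004,0.003,-0.119],0.6]
    - [[0,0,0],[0.004,0.003,-0.119],0.6]
  newtons: 40

```text
time_s: 4.22
eef_pos: [0.4383, -0.1095, 0.0472]
orientation: [[0.056, 0.998, -0.008], [0.998, -0.056, 0.003], [0.002, -0.008, -1.0]]
wrist_force: [-1.7, -0.0, -0.3]
gripper_width: 0.0512
grip_force: 0.0
```

Emit:
carry_out:
  motion:
    - [[0,0,0],[0,0,0],0]
    - [[0,0,0],[0,0,0],0]
    - [[0,0,0],[0,0,0],0]
    - [[0,0,0],[0,0,0],0]
    - [[0,0,0],[0,0,0],0]

```text
time_s: 4.63
eef_pos: [0.4447, -0.1098, 0.0533]
orientation: [[0.054, 0.999, 0.005], [0.999, -0.054, -0.002], [-0.002, 0.005, -1.0]]
wrist_force: [3.4, -1.6, 1.1]
gripper_width: 0.0151
grip_force: 44.5
```

Emit:
carry_out:
  motion:
    - [[0,0,0],[0,-0.0016,0.0217],0]
    - [[0,0,0],[0,-0.0065,0.043],0]
    - [[0,0,0],[-0.001,-0.0145,0.0633],0]
    - [[0,0,0],[-0.001,-0.0254,0.0822],0]
    - [[0,0,0],[-0.002,-0.039,0.0992],0]

```text
time_s: 5.05
eef_pos: [0.4421, -0.1485, 0.1521]
orientation: [[0.053, 0.999, 0.005], [0.999, -0.053, -0.002], [-0.001, 0.005, -1.0]]
wrist_force: [9.1, -4.8, -13.2]
gripper_width: 0.015
grip_force: 43.3
```

Emit:
carry_out:
  motion:
    - [[0,0,0],[-0.001,-0.016,0.0148],0]
    - [[0,0,0],[-0.002,-0.034,0.027],0]
    - [[0,0,0],[-0.003,-0.0538,0.0364],0]
    - [[0,0,0],[-0.004,-0.0746,0.0428],0]
    - [[0,0,0],[-0.005,-0.089,0.0452],0]

```text
time_s: 5.47
eef_pos: [0.4368, -0.2361, 0.1973]
orientation: [[0.053, 0.999, 0.003], [0.999, -0.053, 0.002], [0.002, 0.003, -1.0]]
wrist_force: [3.7, 5.3, 0.9]
gripper_width: 0.0153
grip_force: 46.0
```

```bash
python3 - <<'E'
from h import *
save("scene","s2.png")
s=manip.sense(); print(s["eef_pos"],s["wrist_force"],s["gripper_width"],s["grip_force"])
for n in("scene",): print([(d["location"],d["conf"]) for d in manip.spot_point("lever_near_grip",n)],proj(n,(.436,-.24,.195)))
E
```

```text
[ 0.43661466 -0.23919434  0.19752358] [ 2.6404597  -0.11072486  6.98099043] 0.015183964949960542 46.844138503074646
[([355.5, 268.7], 0.64), ([186.4, 168.3], 0.54)] [183.86653958 169.38195962]
```

View pics/s2.png

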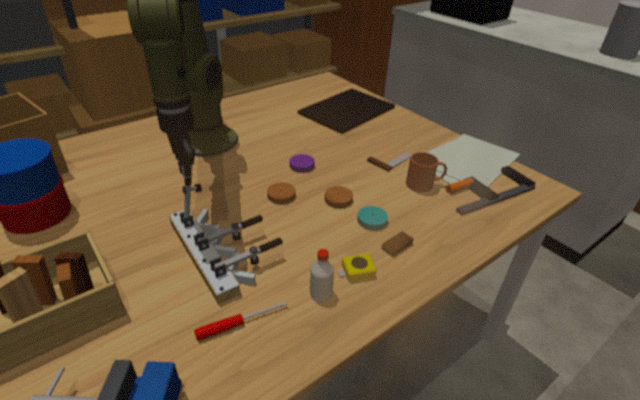

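Lever_near is up, standing in the gripper at (187,190). Next is the mid lever.

Emit:
carry_out:
  motion:
    - [[0,0,0],[0,0,0],0.6]
    - [[0,0,0],[0,0,0],0.6]
    - [[0,0,0],[0,0,0.02],0.6]
    - [[0,0,0],[0,0,0.055],0.6]
    - [[0,0,0],[0,0.035,0.07],0.6]

```text
time_s: 5.98
eef_pos: [0.4345, -0.2075, 0.2679]
orientation: [[0.061, 0.998, 0.001], [0.998, -0.061, -0.004], [-0.004, 0.001, -1.0]]
wrist_force: [1.1, -1.6, 1.3]
gripper_width: 0.0513
grip_force: 0.0
```

Emit:
carry_out:
  motion:
    - [[0,0,0],[0.025,0.03,0],0.6]
    - [[0,0,0],[0.05,0.06,0],0.6]
    - [[0,0,0],[0.075,0.09,-0.01],0.6]
    - [[0,0,0],[0.1,0.09,-0.045],0.6]
    - [[0,0,0],[0.108,0.09,-0.08],0.6]

```text
time_s: 6.4
eef_pos: [0.5472, -0.1081, 0.1867]
orientation: [[0.047, 0.999, 0.006], [0.999, -0.047, -0.001], [-0.001, 0.006, -1.0]]
wrist_force: [0.3, -1.1, -0.5]
gripper_width: 0.0512
grip_force: 0.0
```

Emit:
carry_out:
  motion:
    - [[0,0,0],[-0.002,-0.003,-0.035],0.6]
    - [[0,0,0],[-0.002,-0.003,-0.07],0.6]
    - [[0,0,0],[-0.002,-0.003,-0.105],0.6]
    - [[0,0,0],[-0.002,-0.003,-0.135],0.6]
    - [[0,0,0],[-0.002,-0.003,-0.135],0.6]

```text
time_s: 6.82
eef_pos: [0.5355, -0.1132, 0.0442]
orientation: [[0.051, 0.999, -0.012], [0.999, -0.051, 0.003], [0.002, -0.013, -1.0]]
wrist_force: [-1.7, -0.0, -0.5]
gripper_width: 0.051
grip_force: 0.0
```

Emit:
carry_out:
  motion:
    - [[0,0,0],[0,0,0],0]
    - [[0,0,0],[0,0,0],0]
    - [[0,0,0],[0,0,0],0]
    - [[0,0,0],[0,0,0],0]
    - [[0,0,0],[0,0,0],0]

```text
time_s: 7.23
eef_pos: [0.5445, -0.1147, 0.0534]
orientation: [[0.053, 0.999, 0.007], [0.999, -0.053, -0.001], [-0.001, 0.007, -1.0]]
wrist_force: [5.0, 1.3, 1.0]
gripper_width: 0.0154
grip_force: 44.5
```

Emit:
carry_out:
  motion:
    - [[0,0,0],[0,-0.0016,0.0217],0]
    - [[0,0,0],[0,-0.0065,0.043],0]
    - [[0,0,0],[-0.001,-0.0145,0.0633],0]
    - [[0,0,0],[-0.001,-0.0254,0.0822],0]
    - [[0,0,0],[-0.002,-0.039,0.0992],0]

```text
time_s: 7.65
eef_pos: [0.5419, -0.1547, 0.152]
orientation: [[0.053, 0.999, 0.007], [0.999, -0.053, -0.002], [-0.001, 0.007, -1.0]]
wrist_force: [11.9, -4.1, -11.5]
gripper_width: 0.0149
grip_force: 43.6
```

Emit:
carry_out:
  motion:
    - [[0,0,0],[-0.001,-0.016,0.0148],0]
    - [[0,0,0],[-0.002,-0.034,0.027],0]
    - [[0,0,0],[-0.003,-0.0538,0.0364],0]
    - [[0,0,0],[-0.004,-0.0746,0.0428],0]
    - [[0,0,0],[-0.005,-0.089,0.0452],0]

```text
time_s: 8.07
eef_pos: [0.5366, -0.2421, 0.1974]
orientation: [[0.053, 0.999, 0.006], [0.999, -0.053, 0.002], [0.002, 0.006, -1.0]]
wrist_force: [7.5, 4.0, -1.5]
gripper_width: 0.0155
grip_force: 45.6
```

Emit:
carry_out:
  motion:
    - [[0,0,0],[0,0,0],0.6]
    - [[0,0,0],[0,0,0],0.6]
    - [[0,0,0],[0,0,0.02],0.6]
    - [[0,0,0],[0,0,0.055],0.6]
    - [[0,0,0],[0,0.035,0.07],0.6]

```text
time_s: 8.48
eef_pos: [0.5335, -0.2145, 0.2676]
orientation: [[0.063, 0.998, 0.001], [0.998, -0.063, -0.005], [-0.005, 0.001, -1.0]]
wrist_force: [0.9, -1.0, 0.3]
gripper_width: 0.0512
grip_force: 0.0
```

```bash
cat > bl.py <<'E'
from h import *
import sys
def blanks(cams=("top","scene")):
    for n in cams:
        f=manip.grab_frame(n); c=cam(n)
        for d in manip.silhouettes("blank1",n):
            m=d["mask"]; ys,xs=np.nonzero(m); col=f[m].mean(0)
            if len(xs)<1500 and col[0]>1.4*col[2]: print(n,len(xs),round(d["conf"],2),np.round([xs.mean(),ys.mean()],1),ray(n,[xs.mean(),ys.mean()],.018 if n=="top" else .014,c)[:2].round(4))
if __name__=="__main__": blanks()
E
python3 bl.py; python3 - <<'E'
from h import *
for t in("lever_near_grip","lever_mid_grip"):
  X=[manip.spot_point(t,n) for n in("top","scene")]
  print(t,[[(np.round(d["location"]),round(d["conf"],2)) for d in x] for x in X])
for P in((.437,-.235,.195),(.537,-.24,.195)): print([proj(n,P).round() for n in("top","scene")])
E
```

```text
top 821 0.96 [319.5 250.5] [0.4334 0.0344]
top 826 0.68 [272.9 206.9] [0.5449 0.1603]
scene 490 0.63 [280.6 192.4] [0.4374 0.0303]
scene 607 0.6 [337.9 196. ] [0.5484 0.1572]
lever_near_grip [[(array([435., 244.]), 0.68), (array([378., 169.]), 0.56), (array([277., 121.]), 0.53)], [(array([184., 167.]), 0.82), (array([183., 217.]), 0.25)]]
lever_mid_grip [[(array([440., 203.]), 0.41)], [(array([204., 187.]), 0.84)]]
[array([441., 247.]), array([186., 169.])]
[array([442., 203.]), array([202., 190.])]
```

Both levers are up and the blanks haven't moved. I'll get behind blank A.

Emit:
carry_out:
  motion:
    - [[0,0,0],[0,0.04,0],0.6]
    - [[0,0,0],[-0.01,0.08,0],0.6]
    - [[0,0,0],[-0.025,0.118,0],0.6]
    - [[0,0,0],[-0.04,0.156,0],0.6]
    - [[0,0,0],[-0.05,0.192,-0.01],0.6]

```text
time_s: 9.3
eef_pos: [0.4838, -0.0142, 0.2557]
orientation: [[0.054, 0.999, 0.001], [0.999, -0.054, -0.001], [-0.001, 0.001, -1.0]]
wrist_force: [1.5, 0.5, 0.6]
gripper_width: 0.0509
grip_force: 0.0
```

Emit:
carry_out:
  motion:
    - [[0,0,0],[-0.012,0.035,0],0.6]
    - [[0,0,0],[-0.024,0.07,0],0.6]
    - [[0,0,0],[-0.038,0.1,-0.02],0.6]
    - [[0,0,0],[-0.053,0.116,-0.05],0.6]
    - [[0,0,0],[-0.053,0.116,-0.08],0.6]

```text
time_s: 9.72
eef_pos: [0.4294, 0.1042, 0.1745]
orientation: [[0.047, 0.999, 0.001], [0.999, -0.047, -0.002], [-0.001, 0.001, -1.0]]
wrist_force: [0.6, -0.7, -0.9]
gripper_width: 0.051
grip_force: 0.0
```

Emit:
carry_out:
  motion:
    - [[0,0,0],[0.004,0,-0.038],0.6]
    - [[0,0,0],[0.004,0,-0.076],0.6]
    - [[0,0,0],[0.004,0,-0.114],0.6]
    - [[0,0,0],[0.004,0,-0.14],0.6]
    - [[0,0,0],[0.004,0,-0.14],0.6]

```text
time_s: 10.13
eef_pos: [0.4304, 0.0994, 0.0299]
orientation: [[0.053, 0.999, -0.012], [0.999, -0.053, 0.001], [0.001, -0.012, -1.0]]
wrist_force: [-1.3, -0.2, -0.2]
gripper_width: 0.0513
grip_force: 0.0
```

```bash
python3 - <<'E'
from h import *
for i in range(3): manip.grab_frame("wrist")
s=manip.sense(); print(s["eef_pos"],s["orientation"][:,2])
c=cam("wrist"); f=save("wrist","w1.png")
for P in((.4355,.0325,.022),): print(proj("wrist",P,c))
E
```

```text
[0.43614988 0.10057858 0.03598886] [ 7.22212304e-04  6.47043910e-04 -9.99999530e-01]
[325.63512441 363.18678001]
```

View pics/w1.png

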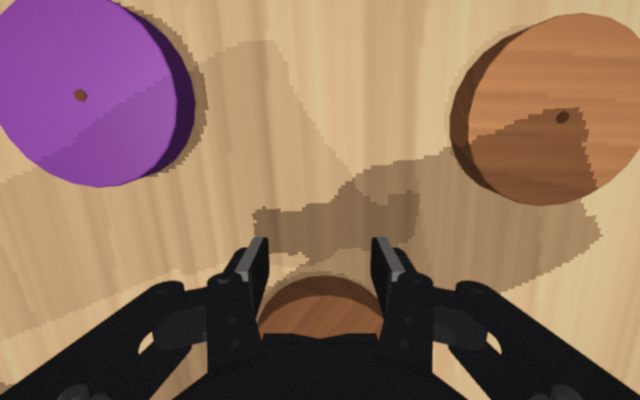

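Blank A's rim sits centred between the fingers at about (322,290), behind the tool; the purple disc at (80,95) and blank B at (560,115) are well clear. I'll lower and push.

Emit:
carry_out:
  motion:
    - [[0,0,0],[0,0,-0.01],0.6]
    - [[0,0,0],[0,0,-0.016],0.6]
    - [[0,0,0],[0,-0.01,-0.016],0.6]
    - [[0,0,0],[0,-0.022,-0.016],0.6]
    - [[0,0,0],[0,-0.034,-0.016],0.6]

```text
time_s: 10.75
eef_pos: [0.4357, 0.0662, 0.0193]
orientation: [[0.052, 0.999, 0.001], [0.999, -0.052, -0.0], [-0.0, 0.001, -1.0]]
wrist_force: [0.0, 0.3, 0.3]
gripper_width: 0.0512
grip_force: 0.1
```

Emit:
carry_out:
  motion:
    - [[0,0,0],[0,-0.014,0],0.6]
    - [[0,0,0],[0.001,-0.028,0],0.6]
    - [[0,0,0],[0.001,-0.042,0],0.6]
    - [[0,0,0],[0.002,-0.056,0],0.6]
    - [[0,0,0],[0.002,-0.07,0],0.6]

```text
time_s: 11.17
eef_pos: [0.4379, -0.0044, 0.0194]
orientation: [[0.053, 0.999, 0.001], [0.999, -0.053, -0.001], [-0.001, 0.001, -1.0]]
wrist_force: [-0.6, 0.1, -0.4]
gripper_width: 0.051
grip_force: 0.2
```

```bash
python3 - <<'E'
from h import *
manip.grab_frame("wrist");manip.grab_frame("wrist")
s=manip.sense(); print(s["eef_pos"],s["wrist_force"])
import bl; bl.blanks()
E
```

```text
[ 0.43765916 -0.00601153  0.01921075] [ 0.14144322  0.31073472 -0.12638293]
top 766 0.55 [272.8 206.4] [0.546  0.1608]
scene 561 0.93 [254.9 202.7] [ 0.4366 -0.0568]
scene 501 0.91 [337.5 196.2] [0.5486 0.1556]
```

Emit:
carry_out:
  motion:
    - [[0,0,0],[0.001,-0.014,0],0.6]
    - [[0,0,0],[0.001,-0.028,0],0.6]
    - [[0,0,0],[0.002,-0.042,0],0.6]
    - [[0,0,0],[0.002,-0.056,0],0.6]
    - [[0,0,0],[0.003,-0.07,0],0.6]

```text
time_s: 11.88
eef_pos: [0.4405, -0.0728, 0.0191]
orientation: [[0.051, 0.999, 0.0], [0.999, -0.051, 0.0], [0.0, 0.0, -1.0]]
wrist_force: [-0.3, 1.6, 0.2]
gripper_width: 0.0513
grip_force: 0.5
```

Emit:
carry_out:
  motion:
    - [[0,0,0],[0,-0.01,0],0.6]
    - [[0,0,0],[0,-0.02,0],0.6]
    - [[0,0,0],[0,-0.028,0],0.6]
    - [[0,0,0],[0,-0.034,0],0.6]
    - [[0,0,0],[0,-0.037,0],0.6]

```text
time_s: 12.3
eef_pos: [0.4405, -0.1111, 0.0191]
orientation: [[0.053, 0.999, 0.0], [0.999, -0.053, -0.0], [0.0, 0.0, -1.0]]
wrist_force: [-1.3, 1.2, 0.9]
gripper_width: 0.051
grip_force: 0.6
```

Emit:
carry_out:
  motion:
    - [[0,0,0],[0,-0.002,0],0.6]
    - [[0,0,0],[0,-0.004,0],0.6]
    - [[0,0,0],[0,-0.005,0],0.6]
    - [[0,0,0],[0,-0.005,0],0.6]
    - [[0,0,0],[0,-0.005,0],0.6]

```text
time_s: 12.72
eef_pos: [0.4404, -0.1155, 0.0191]
orientation: [[0.053, 0.999, 0.0], [0.999, -0.053, -0.0], [-0.0, 0.0, -1.0]]
wrist_force: [0.8, -0.2, 0.3]
gripper_width: 0.051
grip_force: 0.3
```

Not touching the walls yet. I'll advance slowly.

Emit:
carry_out:
  motion:
    - [[0,0,0],[0,-0.001,0],0.6]
    - [[0,0,0],[0,-0.002,0],0.6]
    - [[0,0,0],[0,-0.003,0],0.6]
    - [[0,0,0],[0,-0.004,0],0.6]
    - [[0,0,0],[0,-0.004,0],0.6]

```text
time_s: 13.13
eef_pos: [0.4406, -0.119, 0.0191]
orientation: [[0.053, 0.999, 0.0], [0.999, -0.053, 0.001], [0.001, 0.0, -1.0]]
wrist_force: [-0.3, 2.9, 0.6]
gripper_width: 0.0511
grip_force: 1.4
```

Emit:
carry_out:
  motion:
    - [[0,0,0],[0,-0.001,0],0.6]
    - [[0,0,0],[0,-0.002,0],0.6]
    - [[0,0,0],[0,-0.003,0],0.6]
    - [[0,0,0],[0,-0.003,0],0.6]
    - [[0,0,0],[0,-0.003,0],0.6]

```text
time_s: 13.55
eef_pos: [0.4414, -0.1204, 0.0191]
orientation: [[0.052, 0.999, 0.002], [0.999, -0.052, 0.003], [0.003, 0.002, -1.0]]
wrist_force: [1.9, 6.5, -0.5]
gripper_width: 0.0514
grip_force: 4.1
```

Emit:
carry_out:
  motion:
    - [[0,0,0],[0,-0.001,0],0.6]
    - [[0,0,0],[0,-0.002,0],0.6]
    - [[0,0,0],[0,-0.003,0],0.6]
    - [[0,0,0],[0,-0.003,0],0.6]
    - [[0,0,0],[0,-0.003,0],0.6]

```text
time_s: 13.97
eef_pos: [0.4423, -0.1216, 0.0192]
orientation: [[0.051, 0.999, 0.003], [0.999, -0.051, 0.005], [0.005, 0.003, -1.0]]
wrist_force: [3.9, 11.3, 0.7]
gripper_width: 0.0511
grip_force: 6.5
```

```bash
python3 - <<'E'
from h import *
s=manip.sense(); print(s["eef_pos"],s["wrist_force"])
import bl; bl.blanks()
f=manip.grab_frame("top"); g=manip.grab_frame("scene")
a=cv2.resize(f[190:290,340:460],(480,400),interpolation=3); b=cv2.resize(g[160:260,170:290],(480,400)[:2],interpolation=3)
cv2.imwrite("pics/c2.png",np.hstack([a,b])[:,:,::-1][:, :800] if 0 else cv2.resize(np.ascontiguousarray(np.hstack([a,b])[:,:,::-1]),(800,333)))
E
```

```text
[ 0.4422793  -0.12164704  0.01924548] [ 3.94978705 11.30978233  0.73095788]
top 782 0.85 [272.9 206.9] [0.5449 0.1604]
scene 535 0.75 [338.1 196.4] [0.5502 0.1565]
scene 535 0.73 [222.  217.2] [ 0.4409 -0.1627]
```

View pics/c2.png

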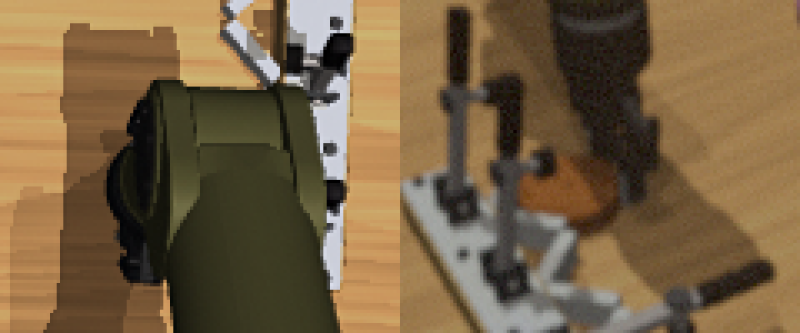

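Fx suggests only the near wall is carrying load. I'll nudge in +x until the force balances.

Emit:
carry_out:
  motion:
    - [[0,0,0],[0.001,0,0],0.6]
    - [[0,0,0],[0.002,-0.001,0],0.6]
    - [[0,0,0],[0.003,-0.001,0],0.6]
    - [[0,0,0],[0.003,-0.002,0],0.6]
    - [[0,0,0],[0.003,-0.002,0],0.6]

```text
time_s: 14.68
eef_pos: [0.4437, -0.1231, 0.019]
orientation: [[0.051, 0.999, -0.0], [0.999, -0.051, 0.006], [0.006, -0.001, -1.0]]
wrist_force: [-0.3, 12.7, 3.5]
gripper_width: 0.0515
grip_force: 7.0
```

Emit:
carry_out:
  motion:
    - [[0,0,0],[0.001,0,0],0.6]
    - [[0,0,0],[0.002,0,0],0.6]
    - [[0,0,0],[0.002,-0.001,0],0.6]
    - [[0,0,0],[0.002,-0.001,0],0.6]
    - [[0,0,0],[0.002,-0.001,0],0.6]

```text
time_s: 15.1
eef_pos: [0.4439, -0.1232, 0.0187]
orientation: [[0.051, 0.999, -0.004], [0.999, -0.051, 0.007], [0.006, -0.005, -1.0]]
wrist_force: [-5.1, 15.2, 8.7]
gripper_width: 0.0513
grip_force: 9.0
```

Pose stalled with both walls loaded, so the blank is home. I'll back off, rise, and lower lever_near.

Emit:
carry_out:
  motion:
    - [[0,0,0],[-0.003,0.01,0],0.6]
    - [[0,0,0],[-0.003,0.03,0.0],0.6]
    - [[0,0,0],[-0.003,0.05,0.03],0.6]
    - [[0,0,0],[-0.003,0.06,0.07],0.6]
    - [[0,0,0],[-0.003,0.06,0.11],0.6]

```text
time_s: 15.52
eef_pos: [0.4411, -0.066, 0.1294]
orientation: [[0.049, 0.999, -0.003], [0.999, -0.049, 0.001], [0.001, -0.003, -1.0]]
wrist_force: [0.3, -1.8, 0.9]
gripper_width: 0.0511
grip_force: 0.0
```

Emit:
carry_out:
  motion:
    - [[0,0,0],[0,0,0.04],0.6]
    - [[0,0,0],[0,0,0.08],0.6]
    - [[0,0,0],[0,0,0.12],0.6]
    - [[0,0,0],[-0.002,-0.03,0.14],0.6]
    - [[0,0,0],[-0.004,-0.065,0.14],0.6]

```text
time_s: 15.93
eef_pos: [0.4413, -0.1337, 0.2751]
orientation: [[0.048, 0.999, 0.009], [0.999, -0.048, -0.008], [-0.008, 0.009, -1.0]]
wrist_force: [1.6, -1.5, -0.2]
gripper_width: 0.051
grip_force: 0.0
```

```bash
python3 - <<'E'
from h import *
manip.grab_frame("wrist")
f=manip.grab_frame("wrist")
s=manip.sense(); print(s["eef_pos"])
c=cam("wrist")
for k,z in(("lever_near_grip",.195),("bay_near",0)): print(k,[(d["location"],d["conf"],ray("wrist",d["location"],z,c).round(4)) for d in manip.spot_point(k,"wrist")],)
import bl; bl.blanks(("top","scene","wrist"))
E
```

```text
[ 0.43737108 -0.14065662  0.27009671]
lever_near_grip [([323.5, 320.3], 0.92, array([ 0.4347, -0.2278,  0.195 ])), ([597.1, 108.6], 0.66, array([ 0.6183, -0.0808,  0.195 ]))]
bay_near []
top 790 0.79 [272.5 206.8] [0.5452 0.1614]
top 468 0.67 [390.  251.2] [ 0.4367 -0.15  ]
scene 494 0.96 [221.8 217.9] [ 0.4433 -0.1644]
scene 526 0.59 [338.2 196.2] [0.5499 0.1572]
```

Emit:
carry_out:
  motion:
    - [[0,0,0],[0,-0.035,0],0.6]
    - [[0,0,0],[0,-0.07,0],0.6]
    - [[0,0,0],[0,-0.097,0],0.6]
    - [[0,0,0],[0,-0.097,-0.035],0.6]
    - [[0,0,0],[0,-0.097,-0.072],0.6]

```text
time_s: 16.85
eef_pos: [0.4398, -0.2331, 0.1979]
orientation: [[0.056, 0.998, 0.005], [0.998, -0.056, -0.003], [-0.003, 0.005, -1.0]]
wrist_force: [1.0, 0.0, -1.6]
gripper_width: 0.0512
grip_force: 0.0
```

Emit:
carry_out:
  motion:
    - [[0,0,0],[0,0,0],0.6]
    - [[0,0,0],[0,0,0],0]
    - [[0,0,0],[0,0,0],0]
    - [[0,0,0],[0,0,0],0]
    - [[0,0,0],[0,0,0],0]

```text
time_s: 17.27
eef_pos: [0.4374, -0.2306, 0.1995]
orientation: [[0.053, 0.999, -0.003], [0.999, -0.053, -0.001], [-0.001, -0.003, -1.0]]
wrist_force: [-7.7, 2.1, 5.9]
gripper_width: 0.0157
grip_force: 40.7
```

Emit:
carry_out:
  motion:
    - [[0,0,0],[0.001,0.0144,-0.0024],0]
    - [[0,0,0],[0.002,0.0352,-0.0088],0]
    - [[0,0,0],[0.003,0.0549,-0.0182],0]
    - [[0,0,0],[0.004,0.0729,-0.0304],0]
    - [[0,0,0],[0.005,0.089,-0.0452],0]

```text
time_s: 17.68
eef_pos: [0.4428, -0.1426, 0.1538]
orientation: [[0.054, 0.999, -0.001], [0.999, -0.054, -0.005], [-0.005, -0.001, -1.0]]
wrist_force: [-4.2, -4.7, 0.2]
gripper_width: 0.0153
grip_force: 39.9
```

Emit:
carry_out:
  motion:
    - [[0,0,0],[0.0,0.0136,-0.017],0]
    - [[0,0,0],[0.001,0.0245,-0.0359],0]
    - [[0,0,0],[0.001,0.0325,-0.0562],0]
    - [[0,0,0],[0.002,0.0374,-0.0775],0]
    - [[0,0,0],[0.002,0.0383,-0.0847],0]

```text
time_s: 18.1
eef_pos: [0.4454, -0.1013, 0.067]
orientation: [[0.051, 0.999, -0.001], [0.999, -0.051, 0.001], [0.001, -0.001, -1.0]]
wrist_force: [-4.6, 4.4, 4.0]
gripper_width: 0.0155
grip_force: 42.2
```

Emit:
carry_out:
  motion:
    - [[0,0,0],[0,0,-0.003],0]
    - [[0,0,0],[0,0,-0.006],0]
    - [[0,0,0],[0,0,-0.008],0]
    - [[0,0,0],[0,0,-0.01],0]
    - [[0,0,0],[0,0,-0.01],0]

```text
time_s: 18.52
eef_pos: [0.4454, -0.1008, 0.0582]
orientation: [[0.052, 0.999, -0.001], [0.999, -0.052, 0.003], [0.003, -0.001, -1.0]]
wrist_force: [-3.1, 9.3, -0.4]
gripper_width: 0.0151
grip_force: 42.2
```

Emit:
carry_out:
  motion:
    - [[0,0,0],[0,0,-0.002],0]
    - [[0,0,0],[0,0,-0.003],0]
    - [[0,0,0],[0,0,-0.004],0]
    - [[0,0,0],[0,0,-0.004],0]
    - [[0,0,0],[0,0,-0.004],0]

```text
time_s: 18.93
eef_pos: [0.4454, -0.1007, 0.0544]
orientation: [[0.052, 0.999, -0.001], [0.999, -0.052, 0.003], [0.003, -0.001, -1.0]]
wrist_force: [-3.4, 9.4, 2.1]
gripper_width: 0.0151
grip_force: 42.6
```

Emit:
carry_out:
  motion:
    - [[0,0,0],[0,-0.002,-0.002],0]
    - [[0,0,0],[0,-0.003,-0.003],0]
    - [[0,0,0],[0,-0.003,-0.004],0]
    - [[0,0,0],[0,-0.003,-0.005],0]
    - [[0,0,0],[0,-0.003,-0.005],0]

```text
time_s: 19.35
eef_pos: [0.4455, -0.1008, 0.0515]
orientation: [[0.051, 0.999, -0.004], [0.999, -0.051, 0.005], [0.005, -0.004, -1.0]]
wrist_force: [-13.3, 18.2, 27.8]
gripper_width: 0.0152
grip_force: 46.5
```

Emit:
carry_out:
  motion:
    - [[0,0,0],[0,0,-0.002],0]
    - [[0,0,0],[0,0,-0.003],0]
    - [[0,0,0],[0,0,-0.004],0]
    - [[0,0,0],[0,0,-0.004],0]
    - [[0,0,0],[0,0,-0.004],0]

```text
time_s: 19.77
eef_pos: [0.4455, -0.1012, 0.05]
orientation: [[0.052, 0.999, -0.006], [0.999, -0.052, 0.003], [0.002, -0.006, -1.0]]
wrist_force: [-24.6, 19.7, 55.6]
gripper_width: 0.0156
grip_force: 52.2
```

Firm stop: the pad is resting on the blank. Release and rise.

Emit:
carry_out:
  motion:
    - [[0,0,0],[0,0.001,0.006],0]
    - [[0,0,0],[0,0.001,0.006],0.6]
    - [[0,0,0],[0,0.001,0.006],0.6]
    - [[0,0,0],[0,0.001,0.006],0.6]
    - [[0,0,0],[0,0.001,0.02],0.6]

```text
time_s: 20.18
eef_pos: [0.4444, -0.1059, 0.0631]
orientation: [[0.054, 0.999, -0.002], [0.999, -0.054, 0.001], [0.001, -0.002, -1.0]]
wrist_force: [-1.1, -0.4, -0.1]
gripper_width: 0.0508
grip_force: 0.0
```

Emit:
carry_out:
  motion:
    - [[0,0,0],[0,0.01,0.04],0.6]
    - [[0,0,0],[0.01,0.03,0.075],0.6]
    - [[0,0,0],[0.02,0.06,0.1],0.6]
    - [[0,0,0],[0.03,0.1,0.1],0.6]
    - [[0,0,0],[0.04,0.14,0.1],0.6]

```text
time_s: 20.6
eef_pos: [0.488, 0.0343, 0.1669]
orientation: [[0.058, 0.998, 0.006], [0.998, -0.058, -0.003], [-0.002, 0.006, -1.0]]
wrist_force: [0.2, 0.2, -0.6]
gripper_width: 0.0515
grip_force: 0.0
```

```bash
python3 - <<'E'
from h import *
import bl; bl.blanks()
s=manip.sense(); print(s["eef_pos"])
X=[np.array(manip.spot_point("lever_near_grip",n)[0]["location"],float) for n in("top","scene")]; print(X)
for th in(0,.045,.1,.15): print(th,[proj(n,(.4447,-.255+.15*np.cos(th),.05+.15*np.sin(th))).round(1) for n in("top","scene")])
f=manip.grab_frame("top"); g=manip.grab_frame("scene")
a=cv2.resize(f[190:290,340:460],(480,400),interpolation=3); b=cv2.resize(g[160:260,170:290],(480,400),interpolation=3)
cv2.imwrite("pics/c3.png",cv2.resize(np.ascontiguousarray(np.hstack([a,b])[:,:,::-1]),(800,333)))
E
```

```text
top 832 0.88 [272.4 206.8] [0.5451 0.1617]
top 594 0.83 [396.1 250.9] [ 0.4378 -0.1662]
scene 423 0.97 [222.6 219.3] [ 0.4497 -0.1654]
scene 484 0.85 [338.6 196.3] [0.5507 0.1582]
scene 322 0.75 [224.  204.8] [ 0.3947 -0.1328]
scene 1027 0.18 [321.4 276.7] [ 0.7685 -0.0757]
[0.48592881 0.03533121 0.16450923]
[array([373.7, 244.2]), array([235.4, 198.4])]
0 [array([374.5, 246.7]), array([240.4, 199.9])]
0.045 [array([375. , 246.5]), array([240.2, 198. ])]
0.1 [array([375.7, 246.2]), array([239.7, 195.6])]
0.15 [array([376.5, 246. ]), array([239.2, 193.5])]
```

View pics/c3.png

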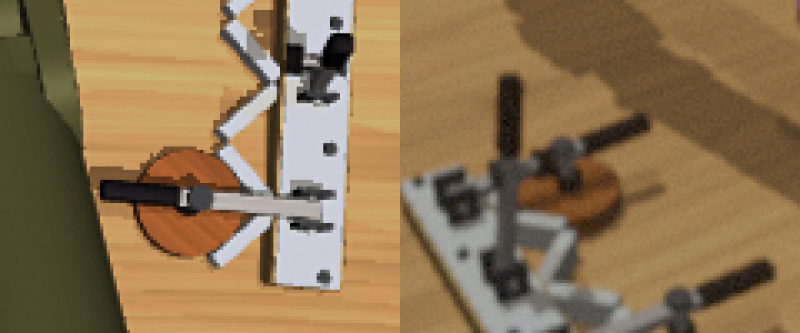

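The view shows the blank seated in the near notch with the lever down across its middle. Now for blank B.

Emit:
carry_out:
  motion:
    - [[0,0,0],[0.013,0.038,0],0.6]
    - [[0,0,0],[0.026,0.076,0],0.6]
    - [[0,0,0],[0.039,0.114,0],0.6]
    - [[0,0,0],[0.052,0.152,0],0.6]
    - [[0,0,0],[0.062,0.19,0],0.6]

```text
time_s: 21.42
eef_pos: [0.549, 0.224, 0.1634]
orientation: [[0.057, 0.998, -0.0], [0.998, -0.057, -0.001], [-0.001, -0.0, -1.0]]
wrist_force: [0.0, -0.2, 0.4]
gripper_width: 0.0509
grip_force: 0.0
```

Emit:
carry_out:
  motion:
    - [[0,0,0],[0,0,-0.035],0.6]
    - [[0,0,0],[0,0,-0.07],0.6]
    - [[0,0,0],[0,0,-0.1],0.6]
    - [[0,0,0],[0,0,-0.12],0.6]
    - [[0,0,0],[0,0,-0.12],0.6]

```text
time_s: 21.83
eef_pos: [0.5447, 0.2213, 0.039]
orientation: [[0.055, 0.998, -0.008], [0.998, -0.055, -0.004], [-0.004, -0.008, -1.0]]
wrist_force: [-0.1, -0.6, -0.6]
gripper_width: 0.0515
grip_force: 0.0
```

```bash
python3 - <<'E'
from h import *
import bl; bl.blanks(("top","scene"))
s=manip.sense(); print(s["eef_pos"])
E
```

```text
top 600 0.91 [395.8 251.4] [ 0.4366 -0.1651]
scene 432 0.83 [222.8 219. ] [ 0.4491 -0.1645]
scene 524 0.74 [338.4 196.5] [0.5514 0.1567]
[0.54884653 0.22460852 0.04589649]
```

Emit:
carry_out:
  motion:
    - [[0,0,0],[0,0,-0.015],0.6]
    - [[0,0,0],[0,0,-0.026],0.6]
    - [[0,0,0],[0,-0.008,-0.026],0.6]
    - [[0,0,0],[0,-0.018,-0.026],0.6]
    - [[0,0,0],[0,-0.028,-0.026],0.6]

```text
time_s: 22.45
eef_pos: [0.5475, 0.1957, 0.0182]
orientation: [[0.053, 0.999, 0.0], [0.999, -0.053, -0.0], [-0.0, 0.0, -1.0]]
wrist_force: [1.1, -0.8, -0.0]
gripper_width: 0.0512
grip_force: 0.0
```

Emit:
carry_out:
  motion:
    - [[0,0,0],[0,-0.014,0],0.6]
    - [[0,0,0],[0,-0.03,0],0.6]
    - [[0,0,0],[0,-0.046,0],0.6]
    - [[0,0,0],[-0.001,-0.062,0],0.6]
    - [[0,0,0],[-0.001,-0.078,0],0.6]

```text
time_s: 22.87
eef_pos: [0.5466, 0.1167, 0.0187]
orientation: [[0.054, 0.999, 0.001], [0.999, -0.054, -0.001], [-0.001, 0.001, -1.0]]
wrist_force: [0.0, 0.6, 0.2]
gripper_width: 0.0512
grip_force: 0.2
```

Emit:
carry_out:
  motion:
    - [[0,0,0],[0,-0.016,0],0.6]
    - [[0,0,0],[0,-0.032,0],0.6]
    - [[0,0,0],[-0.001,-0.048,0],0.6]
    - [[0,0,0],[-0.001,-0.064,0],0.6]
    - [[0,0,0],[-0.001,-0.08,0],0.6]

```text
time_s: 23.28
eef_pos: [0.5455, 0.0366, 0.0187]
orientation: [[0.054, 0.999, 0.001], [0.999, -0.054, -0.001], [-0.001, 0.001, -1.0]]
wrist_force: [0.2, -0.2, -0.8]
gripper_width: 0.0514
grip_force: 0.2
```

Emit:
carry_out:
  motion:
    - [[0,0,0],[0,-0.016,0],0.6]
    - [[0,0,0],[0,-0.032,0],0.6]
    - [[0,0,0],[-0.001,-0.048,0],0.6]
    - [[0,0,0],[-0.001,-0.064,0],0.6]
    - [[0,0,0],[-0.001,-0.08,0],0.6]

```text
time_s: 23.7
eef_pos: [0.5443, -0.0434, 0.0187]
orientation: [[0.054, 0.999, 0.001], [0.999, -0.054, -0.001], [-0.001, 0.001, -1.0]]
wrist_force: [0.1, 0.0, -0.6]
gripper_width: 0.0513
grip_force: 0.2
```

```bash
python3 - <<'E'
from h import *
import bl; bl.blanks(("top","scene"))
s=manip.sense(); print(s["eef_pos"],s["wrist_force"])
E
```

```text
scene 464 0.61 [223.2 219. ] [ 0.4497 -0.1637]
scene 703 0.61 [262.5 228.3] [ 0.5438 -0.0973]
[ 0.54441643 -0.04194917  0.01849975] [ 0.3858183   0.19351687 -0.51264998]
```

Emit:
carry_out:
  motion:
    - [[0,0,0],[0,-0.016,0],0.6]
    - [[0,0,0],[0,-0.032,0],0.6]
    - [[0,0,0],[0,-0.048,0],0.6]
    - [[0,0,0],[0,-0.064,0],0.6]
    - [[0,0,0],[0,-0.074,0],0.6]

```text
time_s: 24.32
eef_pos: [0.5447, -0.1155, 0.0184]
orientation: [[0.052, 0.999, 0.001], [0.999, -0.052, 0.0], [0.0, 0.001, -1.0]]
wrist_force: [-0.0, 0.5, 0.2]
gripper_width: 0.0514
grip_force: 0.4
```

Emit:
carry_out:
  motion:
    - [[0,0,0],[0,-0.002,0],0.6]
    - [[0,0,0],[0,-0.004,0],0.6]
    - [[0,0,0],[0,-0.006,0],0.6]
    - [[0,0,0],[0,-0.008,0],0.6]
    - [[0,0,0],[0,-0.008,0],0.6]

```text
time_s: 24.73
eef_pos: [0.5445, -0.1226, 0.0182]
orientation: [[0.052, 0.999, 0.0], [0.999, -0.052, 0.0], [0.0, 0.0, -1.0]]
wrist_force: [0.6, 1.3, 0.9]
gripper_width: 0.0511
grip_force: 0.3
```

Emit:
carry_out:
  motion:
    - [[0,0,0],[0,-0.001,0],0.6]
    - [[0,0,0],[0,-0.002,0],0.6]
    - [[0,0,0],[0,-0.003,0],0.6]
    - [[0,0,0],[0,-0.004,0],0.6]
    - [[0,0,0],[0,-0.004,0],0.6]

```text
time_s: 25.15
eef_pos: [0.5444, -0.1267, 0.0182]
orientation: [[0.053, 0.999, 0.0], [0.999, -0.053, 0.001], [0.001, 0.0, -1.0]]
wrist_force: [-0.9, 1.8, 1.2]
gripper_width: 0.0513
grip_force: 1.1
```

Emit:
carry_out:
  motion:
    - [[0,0,0],[0,-0.001,0],0.6]
    - [[0,0,0],[0,-0.002,0],0.6]
    - [[0,0,0],[0,-0.003,0],0.6]
    - [[0,0,0],[0,-0.004,0],0.6]
    - [[0,0,0],[0,-0.004,0],0.6]

```text
time_s: 25.57
eef_pos: [0.5442, -0.1273, 0.0181]
orientation: [[0.051, 0.999, -0.001], [0.999, -0.051, 0.005], [0.005, -0.001, -1.0]]
wrist_force: [-1.4, 8.9, 3.1]
gripper_width: 0.0513
grip_force: 4.5
```

Emit:
carry_out:
  motion:
    - [[0,0,0],[0,-0.001,0],0.6]
    - [[0,0,0],[0,-0.002,0],0.6]
    - [[0,0,0],[0,-0.003,0],0.6]
    - [[0,0,0],[0,-0.003,0],0.6]
    - [[0,0,0],[0,-0.003,0],0.6]

```text
time_s: 25.98
eef_pos: [0.544, -0.1276, 0.0181]
orientation: [[0.049, 0.999, -0.001], [0.999, -0.049, 0.008], [0.008, -0.002, -1.0]]
wrist_force: [-3.0, 13.5, 3.4]
gripper_width: 0.0511
grip_force: 6.8
```

It stalls where predicted, home on both walls. Back off, then lower lever_mid.

Emit:
carry_out:
  motion:
    - [[0,0,0],[0,0.012,0],0.6]
    - [[0,0,0],[0,0.03,0.0],0.6]
    - [[0,0,0],[0,0.05,0.03],0.6]
    - [[0,0,0],[0,0.06,0.07],0.6]
    - [[0,0,0],[0,0.06,0.11],0.6]

```text
time_s: 26.4
eef_pos: [0.5434, -0.0714, 0.1286]
orientation: [[0.049, 0.999, -0.002], [0.999, -0.049, 0.001], [0.001, -0.002, -1.0]]
wrist_force: [1.1, -0.6, 0.6]
gripper_width: 0.0511
grip_force: 0.0
```

Emit:
carry_out:
  motion:
    - [[0,0,0],[0,0,0.04],0.6]
    - [[0,0,0],[0,0,0.08],0.6]
    - [[0,0,0],[0,0,0.12],0.6]
    - [[0,0,0],[-0.002,-0.03,0.14],0.6]
    - [[0,0,0],[-0.004,-0.065,0.14],0.6]

```text
time_s: 26.82
eef_pos: [0.5436, -0.1375, 0.2746]
orientation: [[0.047, 0.999, 0.01], [0.999, -0.047, -0.005], [-0.005, 0.01, -1.0]]
wrist_force: [1.2, -0.8, -1.2]
gripper_width: 0.0512
grip_force: 0.0
```

```bash
python3 - <<'E'
from h import *
import bl; bl.blanks(("top","scene"))
s=manip.sense(); print(s["eef_pos"],s["wrist_force"])
E
```

```text
top 584 0.82 [393.8 214. ] [ 0.5353 -0.16  ]
top 637 0.79 [395.3 251.2] [ 0.4368 -0.164 ]
scene 631 0.84 [238.  238.4] [ 0.5408 -0.1687]
scene 297 0.73 [225.5 204.3] [ 0.3952 -0.1282]
scene 441 0.6 [222.6 218.9] [ 0.4483 -0.1648]
[ 0.53988341 -0.14168936  0.26788618] [-0.14797159  0.51948382 -0.02700363]
```

Emit:
carry_out:
  motion:
    - [[0,0,0],[-0.002,-0.035,0],0.6]
    - [[0,0,0],[-0.002,-0.07,0],0.6]
    - [[0,0,0],[-0.002,-0.1,0],0.6]
    - [[0,0,0],[-0.002,-0.1,-0.035],0.6]
    - [[0,0,0],[-0.002,-0.1,-0.071],0.6]

```text
time_s: 27.43
eef_pos: [0.5395, -0.2417, 0.1975]
orientation: [[0.056, 0.998, 0.004], [0.998, -0.056, -0.002], [-0.002, 0.004, -1.0]]
wrist_force: [-0.1, 0.0, -1.1]
gripper_width: 0.0511
grip_force: 0.0
```

Emit:
carry_out:
  motion:
    - [[0,0,0],[0,0,0],0.6]
    - [[0,0,0],[0,0,0],0]
    - [[0,0,0],[0,0,0],0]
    - [[0,0,0],[0,0,0],0]
    - [[0,0,0],[0,0,0],0]

```text
time_s: 27.85
eef_pos: [0.5371, -0.2384, 0.1996]
orientation: [[0.053, 0.999, -0.004], [0.999, -0.053, -0.001], [-0.001, -0.004, -1.0]]
wrist_force: [-8.6, 3.0, 5.8]
gripper_width: 0.0151
grip_force: 41.0
```

Emit:
carry_out:
  motion:
    - [[0,0,0],[0.001,0.0144,-0.0024],0]
    - [[0,0,0],[0.002,0.0352,-0.0088],0]
    - [[0,0,0],[0.003,0.0549,-0.0182],0]
    - [[0,0,0],[0.004,0.0729,-0.0304],0]
    - [[0,0,0],[0.005,0.089,-0.0452],0]

```text
time_s: 28.27
eef_pos: [0.5425, -0.1507, 0.1542]
orientation: [[0.054, 0.999, -0.002], [0.999, -0.054, -0.005], [-0.005, -0.002, -1.0]]
wrist_force: [-6.2, -2.1, 1.8]
gripper_width: 0.0155
grip_force: 40.7
```

Emit:
carry_out:
  motion:
    - [[0,0,0],[0.0,0.0136,-0.017],0]
    - [[0,0,0],[0.001,0.0245,-0.0359],0]
    - [[0,0,0],[0.001,0.0315,-0.0562],0]
    - [[0,0,0],[0.002,0.0354,-0.0775],0]
    - [[0,0,0],[0.002,0.0363,-0.0847],0]

```text
time_s: 28.68
eef_pos: [0.5451, -0.1096, 0.0672]
orientation: [[0.05, 0.999, -0.001], [0.999, -0.05, 0.003], [0.003, -0.002, -1.0]]
wrist_force: [-5.0, 7.2, 4.8]
gripper_width: 0.0153
grip_force: 43.1
```

Emit:
carry_out:
  motion:
    - [[0,0,0],[0,-0.001,-0.004],0]
    - [[0,0,0],[0,-0.001,-0.008],0]
    - [[0,0,0],[0,-0.001,-0.011],0]
    - [[0,0,0],[0,-0.002,-0.013],0]
    - [[0,0,0],[0,-0.002,-0.013],0]

```text
time_s: 29.1
eef_pos: [0.5451, -0.1093, 0.0556]
orientation: [[0.05, 0.999, -0.002], [0.999, -0.05, 0.007], [0.007, -0.002, -1.0]]
wrist_force: [-4.7, 11.9, 0.4]
gripper_width: 0.0151
grip_force: 42.7
```

Emit:
carry_out:
  motion:
    - [[0,0,0],[0,0,-0.001],0]
    - [[0,0,0],[0,0,-0.002],0]
    - [[0,0,0],[0,0,-0.004],0]
    - [[0,0,0],[0,0,-0.005],0]
    - [[0,0,0],[0,0,-0.005],0]

```text
time_s: 29.52
eef_pos: [0.5452, -0.1093, 0.0523]
orientation: [[0.05, 0.999, -0.002], [0.999, -0.05, 0.005], [0.005, -0.003, -1.0]]
wrist_force: [-9.9, 12.7, 14.0]
gripper_width: 0.0152
grip_force: 44.7
```

Emit:
carry_out:
  motion:
    - [[0,0,0],[0,0,-0.001],0]
    - [[0,0,0],[0,0,-0.002],0]
    - [[0,0,0],[0,0,-0.003],0]
    - [[0,0,0],[0,0,-0.003],0]
    - [[0,0,0],[0,0,-0.003],0]

```text
time_s: 29.93
eef_pos: [0.5452, -0.1093, 0.0519]
orientation: [[0.05, 0.999, -0.003], [0.999, -0.05, 0.003], [0.003, -0.004, -1.0]]
wrist_force: [-18.2, 12.7, 34.1]
gripper_width: 0.0151
grip_force: 47.5
```

Emit:
carry_out:
  motion:
    - [[0,0,0],[0,-0.001,0.006],0]
    - [[0,0,0],[0,-0.001,0.006],0.6]
    - [[0,0,0],[0,-0.001,0.006],0.6]
    - [[0,0,0],[0,-0.001,0.006],0.6]
    - [[0,0,0],[0,-0.001,0.02],0.6]

```text
time_s: 30.35
eef_pos: [0.5442, -0.1177, 0.0652]
orientation: [[0.054, 0.999, -0.003], [0.999, -0.054, 0.0], [0.0, -0.003, -1.0]]
wrist_force: [-0.6, -0.1, -0.3]
gripper_width: 0.0512
grip_force: 0.0
```

Emit:
carry_out:
  motion:
    - [[0,0,0],[0,0.01,0.04],0.6]
    - [[0,0,0],[0.01,0.03,0.075],0.6]
    - [[0,0,0],[0.02,0.06,0.11],0.6]
    - [[0,0,0],[0.03,0.1,0.13],0.6]
    - [[0,0,0],[0.04,0.14,0.15],0.6]

```text
time_s: 30.77
eef_pos: [0.5838, 0.0111, 0.214]
orientation: [[0.057, 0.998, 0.004], [0.998, -0.057, -0.001], [-0.001, 0.004, -1.0]]
wrist_force: [1.0, 0.4, 0.1]
gripper_width: 0.0517
grip_force: 0.0
```

```bash
python3 - <<'E'
from h import *
import bl; bl.blanks()
for t,x,y in(("lever_near_grip",.4447,-.256),("lever_mid_grip",.5447,-.261),("lever_far_grip",.6445,-.266)):
  print(t,[[ (np.round(d["location"],1),round(d["conf"],2)) for d in manip.spot_point(t,n)[:1]] for n in("top","scene")])
  for th in(0,.045,.1): print(th,[proj(n,(x,y+.15*np.cos(th),.05+.15*np.sin(th))).round(1) for n in("top","scene")])
f=manip.grab_frame("top"); g=manip.grab_frame("scene")
a=cv2.resize(f[140:290,340:460],(400,500),interpolation=3); b=cv2.resize(g[180:300,165:285],(400,500),interpolation=3)
cv2.imwrite("pics/c4.png",np.ascontiguousarray(np.hstack([a,b])[:,:,::-1]))
E
```

```text
top 112 0.67 [406.5 207.6] [ 0.5534 -0.194 ]
scene 339 0.83 [221.6 217.7] [ 0.442  -0.1644]
scene 527 0.57 [238.2 240. ] [ 0.5463 -0.1714]
lever_near_grip [[], [(array([235. , 199.4]), 0.81)]]
0 [array([374.9, 246.7]), array([240.1, 200.1])]
0.045 [array([375.4, 246.5]), array([239.8, 198.1])]
0.1 [array([376.1, 246.2]), array([239.4, 195.8])]
lever_mid_grip [[], [(array([255.7, 214.4]), 0.97)]]
0 [array([377.1, 208. ]), array([257.5, 220. ])]
0.045 [array([377.5, 207.6]), array([257.3, 218. ])]
0.1 [array([378.2, 207.1]), array([256.9, 215.6])]
lever_far_grip [[(array([375.2, 168. ]), 0.53)], [(array([276.6, 246.3]), 0.59)]]
0 [array([379.2, 170.5]), array([277.2, 242.4])]
0.045 [array([379.7, 169.9]), array([277.1, 240.4])]
0.1 [array([380.4, 169.2]), array([276.8, 237.9])]
```

View pics/c4.png

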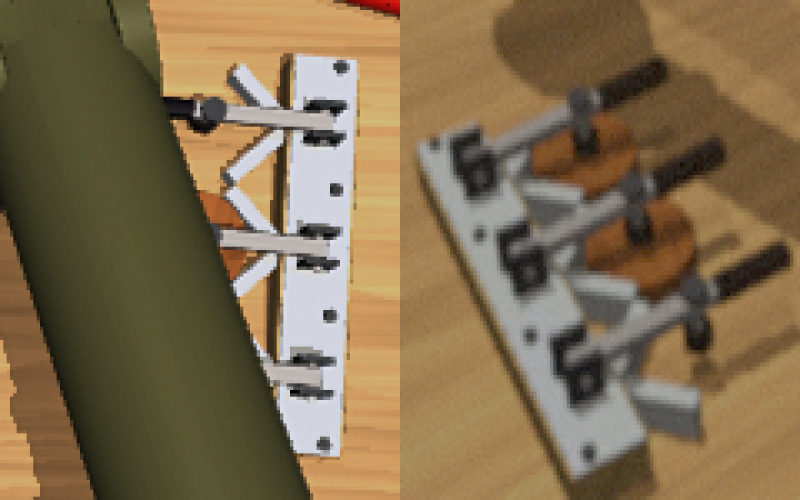

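Both levers are clamped over the blanks and the far lever is down over its empty notch. I'll move the arm clear for a final check from above.

Emit:
carry_out:
  motion:
    - [[0,0,0],[0,0.04,0],0.6]
    - [[0,0,0],[0,0.08,0],0.6]
    - [[0,0,0],[-0.01,0.12,0],0.6]
    - [[0,0,0],[-0.02,0.16,0],0.6]
    - [[0,0,0],[-0.03,0.2,0],0.6]

```text
time_s: 31.78
eef_pos: [0.552, 0.2125, 0.2102]
orientation: [[0.054, 0.999, -0.0], [0.999, -0.054, 0.0], [0.0, -0.0, -1.0]]
wrist_force: [1.6, 0.4, -0.2]
gripper_width: 0.0511
grip_force: 0.0
```

```bash
python3 - <<'E'
from h import *
import bl; bl.blanks()
for t,x,y in(("lever_near_grip",.4447,-.256),("lever_mid_grip",.5447,-.261),("lever_far_grip",.6445,-.266)):
  print(t,[[ (np.round(d["location"],1),round(d["conf"],2)) for d in manip.spot_point(t,n)[:1]] for n in("top","scene")])
f=manip.grab_frame("top"); c=cam("top")
s=6; r0,c0=145,355
a=cv2.resize(np.ascontiguousarray(f[r0:r0+95+30-0,c0:c0+100,::-1]),None,fx=s,fy=4.8 if 0 else s*.8,interpolation=3)
H=np.array([.4440-.003,-.170])  # bay from seated pushes
for k in(0,1,2):
    P=np.array([.4413+.0999*k,-.168-.005*k])
    pts=[proj("top",(P[0]+.042*np.cos(t),P[1]+.042*np.sin(t),.022),c) for t in np.linspace(0,6.28,40)]
    for p in pts: cv2.circle(a,(int((p[0]-c0+.5)*s),int((p[1]-r0+.5)*s*.8)),1,(255,0,255),-1)
cv2.imwrite("pics/c5.png",a)
E
```

```text
top 509 0.94 [397.3 213.8] [ 0.5361 -0.1692]
top 646 0.77 [396.1 251.6] [ 0.4361 -0.1661]
top 1258 0.73 [172.5 168.8] [0.6396 0.4314]
scene 399 0.89 [221.2 217.4] [ 0.4406 -0.1648]
scene 510 0.63 [239.3 239.8] [ 0.5476 -0.1687]
lever_near_grip [[(array([396.4, 213.1]), 0.35)], [(array([237.5, 199.4]), 0.92)]]
lever_mid_grip [[(array([377.6, 206.7]), 0.61)], []]
lever_far_grip [[(array([375. , 171.4]), 0.78)], [(array([275.2, 243.7]), 0.95)]]
```

View pics/c5.png

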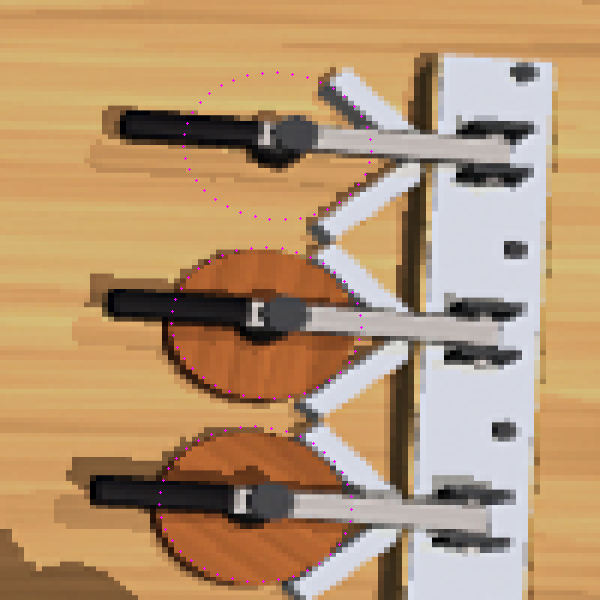

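The top view shows both blanks touching both walls of the near (255,505) and mid (265,325) notches, with all three levers down. Handing in.

```bash
python3 -c "
from workcell import manip
print(manip.close_job())"
```

```text
the job is handed in; nothing more can be done
None
```

The two wooden blanks present are pushed home and clamped in the near and mid notches. All three levers are down, nothing else on the bench was moved, and the job is handed in; it returned no verdict.

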